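# Press the cap strip home in the toggle press

### The arm

A 6-joint arm with a two-finger parallel gripper is mounted at the origin on a cart in front of the work surface, level with it; the furniture and walls round the work are solid. World frame = base frame: x ahead of the robot, y to its left, z up, the work surface at z = 0. Lengths are in m, angles in rad, forces in N, time in s.
With the tool pointing down it reaches from about 0.35 to 0.975 m from the base axis. Payload 4.9 kg.
Tool frame: the origin (TCP) lies midway between the tips of the shut fingers; the grasp point (between the pads) lies 19 mm behind it; z points along the fingers, y is the line along which they close (so a half turn about z gives the same grasp; the last joint's range is limited). The gripper opens to 85 mm and grips with 20 to 120 N. Pads are 22 mm wide; open, the fingers measure 114 mm over their backs; the gripper's body (76 mm by 85 mm) begins 54 mm behind the grasp point. The pads swing forward as they close: fully open they stand 13 mm farther back than shut.
Start: joints at [-1.375, 0.053, 1.613, -0, 1.476, -0.119], TCP at [0.194, -0.594, 0.231] pointing down, gripper open.
Joint ranges: [-3.01, 3.01], [-1.01, 2.22], [0.06, 2.58], [-1.02, 4.17], [0.09, 2.62], [-3.14, 3.14]. Speed limits (rad/s): [2.57, 2.57, 3.14, 3.14, 3.14, 3.14].

### API

Orientations are given as a unit quaternion [w, x, y, z].
In Python, from workcell import get_obs, get_image, camera_model, sign_off gives the robot as it stands.
- The arm moves only by the tool servo_tool, never from a script. Its argument "motion" is a list of rows, each a list of 3 entries, a list of its own where there are three numbers: the finger opening in m, from 0 to 0.0854, then the shift along the tool's x, y, z in m, then the turn, a rotation vector about the tool's x, y, z in degrees. A call has 1 to 12 rows; each row shifts and turns the commanded pose from where the row before left it, along the tool's axes as they then stand; what a row does not reach is not made up. A row lasts 1/8 s, in which the tool goes at most 62.5 mm and 10.7 degrees, less where a joint would pass 70% of its speed; a pose out of reach is approached as far as the arm can. A call is refused whole if a number of a shift passes 0.0625 or a number of a turn 10.7, either way. A call with a gripper value outside its range is refused whole. The fingers move at their own pace and stop on an object; "squeeze" is the grip in N (left out, the last holds). Time passes only in rows, so rows that do not move let the fingers close. It gives the time, the measured TCP pose, the force, the opening and the grip force at its end, in the units of the state.
- get_obs(): the state, without advancing time (a new reading comes with each control period).
- get_image(name): name is "scene" or "top" or "wrist"; returns (picture, depth): 420x560x3 uint8, red, green, blue; 420x560 float32, m along the optical axis (not along the pixel's ray), 0 where there is no reading.
- camera_model(name): a dict with "intrinsics" (3x3 intrinsics, pixels), "R" (3x3) and "t" (3): a world point X has camera coordinates R X + t. Camera axes: x right, y down, z forward; pixel columns grow to the right and rows downward; lengths in m; the calibration is good to about 2 mm. A picture is of the moment at which its call begins: read the wrist's pose just before it. camera_model takes no time and is no camera call; for the wrist camera it gives the pose at the moment of the call.
- sign_off(): hands the job in; it is judged then, once.
The state is a dict: "time": time; "joint_pos": joint angles; "joint_vel": joint speeds; "joint_torque": joint torques, N m; "eef_pos": TCP position; "eef_rot": TCP orientation; "force": force on the tool from outside, world axes, zero at the start; "ft_torque": the same for the moment, N m; "finger_gap": opening from 0.0 (shut) to 1.0 (fully open); "grasp_force": force on a finger pad.
Only numpy, scipy, OpenCV 4.12 (cv2) and the standard library are available. Lean on these libraries where they do the work, as an engineer would, in place of code of your own. Each camera call takes 0.05 s, during which the arm holds its last target. There are 200 camera calls.

### The job

One of the two tube cassettes leaning in the angled stand carries a strip of caps that is not pushed in yet: lift it out and stand it upright, fully down in the nest of the toggle press. Swing the press handle forward and down, over centre, until the clamp arm locks on the strip and the caps are fully home, then swing the handle back until the clamp is fully open again and let go. Leave the capped cassette standing in the nest and the other cassette where it is in the stand.

Things in the scene. Friction and masses are not known exactly. Their poses are not given: they have to be found in the camera images.
- cassette_centre (a point): Centre, half-way up, of the cassette to be capped: loose dark grey block 31 mm wide (x), 133 mm long (y, at its foot; 124 above), 72 mm tall (z, to its top), 0.08 to 0.15 kg, in either place of the stand. A white strip of six caps lies along its top. Grip it across its width (x) in its upper half: the stand's walls cover its lowest 26 mm, the nest's fences its lowest 20 mm.
- cassette_plain_centre (a point): Centre of the other cassette (31 x 133 x 68 mm, dark grey, loose, open tube mouths, no cap strip), in the other place of the stand, where it must stay.
- stand: White angled stand, fixed, 306 mm long (y), 105 mm deep (x); origin on the bench under its middle, z up. Two places side by side along y, each a channel 34 mm wide with walls 26 mm high, leaning 30 degrees towards the robot (the stand's -x): a cassette's z points 30 degrees from vertical and it comes out along that direction.
- nest (a point): Middle of the nest's floor in the fixed toggle press, 12 mm over the bench. Pocket 138 mm along y, 35 mm along x (from the operator's side, -x, to the clamp, +x); z up. Steel fences 20 mm high, upper half flared out as a lead-in. A seated cassette's centre is 36 mm above this point. The clamp's cheeks begin 103 mm behind it (+x); when open the arm stands upright there, 230 mm high.
- clamp_knob (a point): Centre of the black ball knob (32 mm across) on the end of the handle (bar 11 mm thick), 150 mm from its pivot. It swings about clamp_hinge in the press's upright middle plane (x-z of the nest): open it is 268 mm over the bench and 5 mm behind the pivot (+x of the nest); locked 156 mm over the bench and 145 mm in front of the pivot (-x).
- clamp_hinge (a point): Point on the handle's fixed pivot axis in the middle of the press: 196 mm behind the nest's middle (+x of the nest), 118 mm over the bench. The axis runs along the nest's y.
- clamp_handle (a joint): Handle angle, rad: 0 fully open (handle nearly upright, clamp arm raised), growing as the knob swings forward and down to the operator (the nest's -x). On centre at 1.29; end stop past centre, where it holds itself, at 1.35. The clamp arm follows by a link: upright when open, level when locked. The handle stays where it is left; 2 to 5 N at the knob move it.
- cap_strip (a joint): How far the cap strip (18 mm wide, 118 long, 6 thick) is pressed into its cassette, m: 0 to 0.0012 at the start, when it stands 4 to 5 mm proud of the cassette's top face; 0.005 fully home, flush. It takes about 6 N and stays where it is left.

How it is judged:
By the outcome, as a careful person would: the job done as asked, in the order asked, and still so for the second after the job is handed in, with the robot touching nothing.
It also fails if it takes over 66 s, if anything falls off the work surface, if the arm or the gripper's body presses on something with over 40 N, if the wrist force passes 120 N, or if a joint passes its speed limit or range.

## Working session

There is one attempt and no reset: what is moved stays moved. The work goes in short steps, Python scripts to look and compute and a tool call to move; the robot and the scene stay as the last step left them, time stands still between calls to the robot, and variables do not carry over. Pictures are saved under pics/ and viewed, at most 12 in all, crops included, and the job is handed in when it is done.

Besides the shell and the picture viewer there is one more tool, called after ">>>" as name(argument=value, ...), one argument or row to a line, values as JSON. servo_tool: Moves the arm, as the interface text tells. Its arguments: {"type":"object","properties":{"motion":{"type":"array"},"squeeze":{"type":"number"}},"required":["motion"]}

```bash
mkdir -p pics
cat > h.py <<'E'
import numpy as np, cv2
from workcell import get_obs, get_image, camera_model, sign_off
from scipy.spatial.transform import Rotation as Rn
def grab(n,save=None):
    m=camera_model(n); im,d=get_image(n); m={k:np.array(v) for k,v in m.items()}
    if save: cv2.imwrite('pics/'+save,im[:,:,::-1])
    return im,d,m
def cloud(d,m):
    v,u=np.mgrid[:d.shape[0],:d.shape[1]]
    K=m['intrinsics']; c=np.stack([(u-K[0,2])/K[0,0]*d,(v-K[1,2])/K[1,1]*d,d],-1)
    return (c-m['t'])@m['R']
E
python3 - <<'E'
from h import *
a,d1,m1=grab('scene');b,d2,m2=grab('top')
np.savez('s0.npz',a=a,d1=d1,b=b,d2=d2,**{'1'+k:v for k,v in m1.items()},**{'2'+k:v for k,v in m2.items()})
cv2.imwrite('pics/a.png',a[:,:,::-1]);cv2.imwrite('pics/b.png',b[:,:,::-1])
o=get_obs();print(o)
for m in(m1,m2): print(-m['R'].T@m['t'],m['R'][2])
E
```

```text
{'time': 0.1, 'joint_pos': array([-1.37501497e+00,  5.32981379e-02,  1.61415971e+00,  7.29234298e-06,
        1.47599490e+00, -1.19003402e-01]), 'joint_vel': array([-0.00122939, -0.00305149, -0.00173661,  0.00086094,  0.00034375,
        0.00018724]), 'joint_torque': array([ 8.24634826e-04, -3.94901955e+01, -3.71361887e+01, -6.16735019e-05,
        3.96898395e-03,  1.54963027e-05]), 'eef_pos': array([ 0.19339737, -0.59373301,  0.23017963]), 'eef_rot': array([-9.29504235e-04,  9.87638996e-01,  1.56742940e-01, -3.20681017e-05]), 'force': array([-0.04599985,  0.0401593 ,  0.54977778]), 'ft_torque': array([ 0.02117454, -0.02099461,  0.03894264]), 'grasp_force': 0.0, 'finger_gap': 1.0013928558547491}
[-0.15619631  0.59776464  0.92393578] [ 0.5700389  -0.53598101 -0.62271984]
[ 0.35352372 -0.0536264   1.30872188] [ 0.17167496  0.00267352 -0.98515002]
```

View pics/a.png

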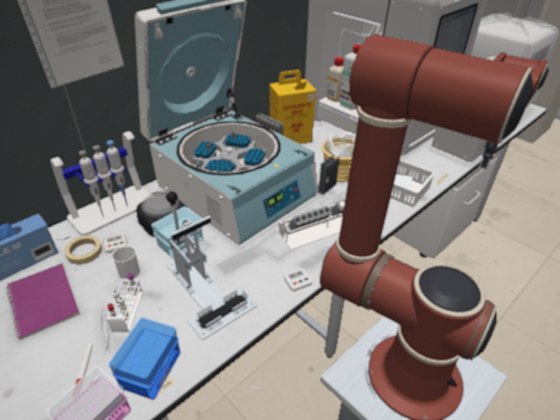

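View pics/b.png

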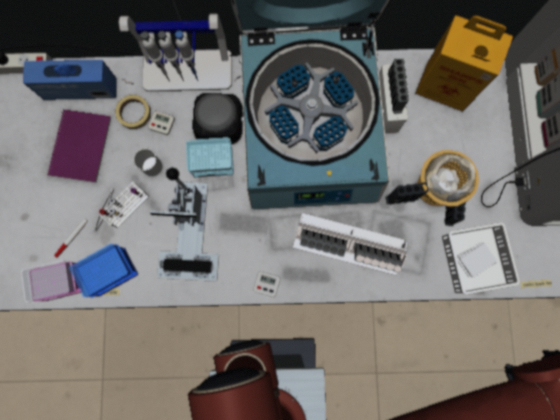

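The top view shows the stand at about (350,243) with two cassettes, left (325,240) and right (380,253). The press has its nest at (188,266) and the knob at (172,174). I'll zoom on these.

Run:
```python
from h import *
z=np.load('s0.npz');b=z['b'];d=z['d2'];m={k:z['2'+k] for k in('intrinsics','R','t')}
c1=cv2.resize(b[205:280,290:415],None,fx=6,fy=4*1.0,interpolation=3)[:, :750]
c1=cv2.resize(b[205:280,285:418],(798,450//1),interpolation=3)
c2=cv2.resize(b[160:285,140:240],(800,600),interpolation=3)
c1=cv2.resize(b[205:280,290:415],(500,300),interpolation=3)
c2=cv2.resize(b[160:285,150:225],(300,500),interpolation=3)
o=np.zeros((500,800,3),np.uint8);o[:300,:500]=c1;o[:,500:]=c2
cv2.imwrite('pics/c.png',o[:,:,::-1])
P=cloud(d,m)
for u,v in[(172,174),(188,265),(165,265),(211,265),(188,240),(325,240),(382,255),(350,250),(300,220),(405,240),(297,260),(240,280)]:print(u,v,P[v,u].round(3))
```

```text
172 174 [0.639 0.2   0.282]
188 265 [0.444 0.217 0.013]
165 265 [0.446 0.284 0.008]
211 265 [0.443 0.151 0.013]
188 240 [0.516 0.218 0.009]
325 240 [ 0.496 -0.169  0.098]
382 255 [ 0.452 -0.318  0.101]
350 250 [ 0.473 -0.242  0.047]
300 220 [ 0.561 -0.105  0.049]
405 240 [ 0.502 -0.409  0.001]
297 260 [ 0.354 -0.054  1.309]
240 280 [ 0.399  0.07  -0.003]
```

View pics/c.png

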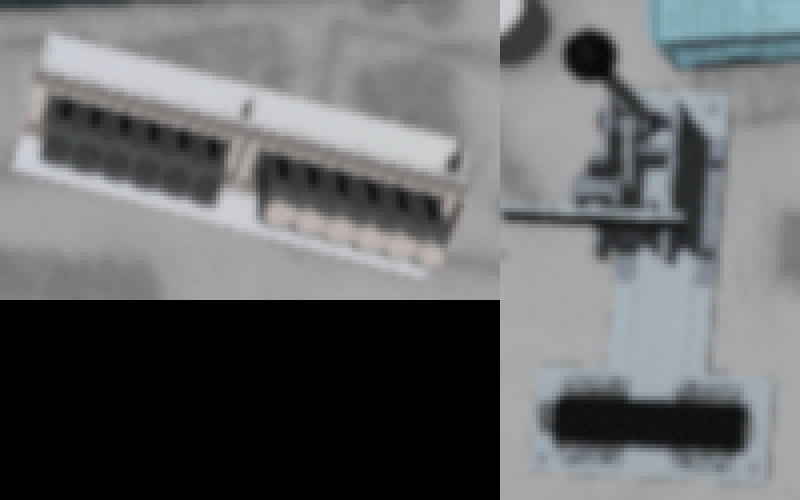

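The zoom shows the right cassette, top pixels about (378,258), has the cap strip. The left one has open mouths. The nest is empty, with a black pocket at (188,266). Now measuring roughly.

Run:
```python
from h import *
z=np.load('s0.npz');b=z['b'].astype(int);d=z['d2'];m={k:z['2'+k] for k in('intrinsics','R','t')}
P=cloud(d,m);X,Y,Z=P[...,0],P[...,1],P[...,2]
# nest: black pixels -> ray to z=0.012
def ray(u,v,z0):
    K=m['intrinsics'];c=np.stack([(u-K[0,2])/K[0,0],(v-K[1,2])/K[1,1],np.ones_like(u,float)],-1)
    D=c@m['R'];C=-m['R'].T@m['t'];return C+D*((z0-C[2])/D[...,2])[...,None]
br=b.sum(2)
mk=np.zeros(br.shape,np.uint8);mk[252:280,155:222]=(br[252:280,155:222]<120)
n,l,s,c=cv2.connectedComponentsWithStats(mk);i=1+np.argmax(s[1:,4]);v,u=np.where(l==i)
W=ray(u*1.,v*1.,0.012)[:,:2];r=cv2.minAreaRect((W*1000).astype(np.float32));print('nest',r,cv2.boxPoints(r).round(),np.median(Z[v,u]))
# knob
mk=np.zeros(br.shape,np.uint8);mk[165:184,163:182]=(br[165:184,163:182]<110)
n,l,s,c=cv2.connectedComponentsWithStats(mk);i=1+np.argmax(s[1:,4]);print('knob px',s[i],c[i],ray(c[i][:1]*1.,c[i][1:]*1.,.268))
# stand
sel=(X>.38)&(X<.62)&(Y>-.43)&(Y<-.05)&(Z>.02)&(Z<.13)
mk=sel.astype(np.uint8);n,l,s,c=cv2.connectedComponentsWithStats(mk);i=1+np.argmax(s[1:,4]);q=l==i
r=cv2.minAreaRect((P[q][:,:2]*1000).astype(np.float32));print('stand',r,cv2.boxPoints(r).round())
# cap strip pixels: bright & z high
hi=q&(Z>.07);print(hi.sum())
for nm,k in(('bright',hi&(br>420)),('dark',hi&(br<250))):
    for s_,kk in(('L',k&(Y>-.24)),('R',k&(Y<-.24))):
        if kk.sum()>5: r=cv2.minAreaRect((P[kk][:,:2]*1000).astype(np.float32));print(nm,s_,kk.sum(),r,np.median(Z[kk]))
```

```text
nest ((443.0744934082031, 220.0476837158203), (132.3075408935547, 29.516393661499023), 86.05989837646484) [[424. 155.]
 [453. 153.]
 [462. 285.]
 [433. 287.]] 0.012386487858974731
knob px [167 169  11  10  94] [172.17021277 173.59574468] [[0.64350642 0.20352774 0.268     ]]
stand ((487.1831359863281, -242.08921813964844), (306.7459411621094, 92.17340087890625), 73.47447967529297) [[ 399. -376.]
 [ 488. -402.]
 [ 575. -108.]
 [ 487.  -82.]]
1823
bright L 54 ((493.731689453125, -163.47470092773438), (151.32113647460938, 56.159549713134766), 73.65483856201172) 0.09512914733353896
bright R 312 ((449.9264221191406, -308.75225830078125), (154.65106201171875, 58.70976257324219), 73.5767593383789) 0.11430270936675478
dark L 616 ((494.0344543457031, -164.20046997070312), (120.33738708496094, 45.436519622802734), 73.805419921875) 0.09493202371010138
dark R 418 ((457.5390930175781, -310.3741149902344), (121.67658996582031, 36.13399887084961), 76.19659423828125) 0.09490676599326493
```

```bash
cat >> h.py <<'E'
from scipy.linalg import logm,expm
def axes(yaw,lean=0):
    y=np.deg2rad(yaw);xs=np.array([np.cos(y),np.sin(y),0]);ys=np.array([-np.sin(y),np.cos(y),0]);zs=np.array([0,0,1.])
    a=np.deg2rad(lean);return np.cos(a)*xs+np.sin(a)*zs, ys, -np.sin(a)*xs+np.cos(a)*zs
def toolR(yaw,lean=0):
    x,y,z=axes(yaw,lean);return np.stack([y,x,-z],1)
def T(R,p):
    M=np.eye(4);M[:3,:3]=R;M[:3,3]=p;return M
def now():
    o=get_obs();q=o['eef_rot'];return T(Rn.from_quat([q[1],q[2],q[3],q[0]]).as_matrix(),o['eef_pos'])
def rows(A,B,N):
    L=logm(np.linalg.inv(A)@B).real;E=expm(L/N)
    print('N',N,'shift',E[:3,3].round(4),'turn',np.rad2deg(Rn.from_matrix(E[:3,:3]).as_rotvec()).round(2),'total',(L[:3,3]).round(4))
E
python3 - <<'E'
from h import *
z=np.load('s0.npz');b=z['b'].astype(int);d=z['d2'];m={k:z['2'+k] for k in('intrinsics','R','t')}
P=cloud(d,m);br=b.sum(2)
xc,yc,zc=axes(-16.4,30)
p0=np.array([.487,-.242,0])
Q=(P-p0)@np.stack([xc,yc,zc],1)
xs,ys,zs=axes(-16.4);S=(P-p0)@np.stack([xs,ys,zs],1)
reg=(abs(S[...,0])<.09)&(S[...,1]<-.01)&(S[...,1]>-.16)&(S[...,2]>.01)
w=reg&(S[...,2]>.095)&(br>400)
print(w.sum(),[np.percentile(Q[w][:,k],[2,20,50,80,98]).round(4) for k in range(3)],P[w].mean(0))
# profile: median height along stand x
for x in np.arange(-.07,.07,.007):
    k=reg&(abs(S[...,0]-x)<.0035)&(abs(S[...,1]+.075)<.05)
    if k.sum():print(round(x,3),k.sum(),np.percentile(S[k][:,2],[5,50,95]).round(3),np.median(Q[k],0).round(3))
top=P[w].mean(0);B=T(toolR(-16.4,30),top+zc*.17);print(B.round(3));A=now();rows(A,B,8);rows(A,B,10)
np.save('B.npy',B)
E
```

```text
305 [array([0.0102, 0.0186, 0.0244, 0.0291, 0.0325]), array([-0.1319, -0.1107, -0.0766, -0.0397, -0.0189]), array([0.1062, 0.1138, 0.1187, 0.1212, 0.1235])] [ 0.42868623 -0.30384466  0.11320168]
-0.049 11 [0.098 0.101 0.115] [ 0.011 -0.069  0.111]
-0.042 124 [0.099 0.113 0.118] [ 0.02  -0.077  0.119]
-0.035 104 [0.112 0.117 0.122] [ 0.028 -0.076  0.119]
-0.028 90 [0.106 0.111 0.117] [ 0.032 -0.077  0.11 ]
-0.021 93 [0.106 0.112 0.117] [ 0.038 -0.075  0.108]
-0.014 75 [0.095 0.102 0.109] [ 0.039 -0.073  0.095]
-0.007 76 [0.084 0.09  0.097] [ 0.039 -0.078  0.082]
0.0 74 [0.071 0.079 0.084] [ 0.039 -0.076  0.068]
0.007 98 [0.063 0.073 0.08 ] [ 0.041 -0.074  0.061]
0.014 68 [0.063 0.07  0.076] [ 0.047 -0.076  0.054]
0.021 84 [0.052 0.059 0.064] [ 0.047 -0.074  0.04 ]
0.028 29 [0.055 0.059 0.063] [ 0.052 -0.072  0.038]
0.042 3 [0.01 0.01 0.01] [ 0.04  -0.032 -0.011]
0.049 2 [0.01  0.011 0.011] [ 0.047 -0.04  -0.015]
[[ 0.282  0.831  0.48   0.347]
 [ 0.959 -0.245 -0.141 -0.28 ]
 [ 0.     0.5   -0.866  0.26 ]
 [ 0.     0.     0.     1.   ]]
N 8 shift [ 0.0425 -0.016  -0.0058] turn [-3.46  1.81 -6.78] total [ 0.3475 -0.1063 -0.0443]
N 10 shift [ 0.0341 -0.0124 -0.0046] turn [-2.77  1.45 -5.43] total [ 0.3475 -0.1063 -0.0443]
```

>>> servo_tool(
  motion=[
    [0.0854,[0.034,-0.0125,-0.0045],[-2.8,1.45,-5.4]],
    [0.0854,[0.034,-0.0125,-0.0045],[-2.8,1.45,-5.4]],
    [0.0854,[0.034,-0.0125,-0.0045],[-2.8,1.45,-5.4]],
    [0.0854,[0.034,-0.0125,-0.0045],[-2.8,1.45,-5.4]],
    [0.0854,[0.034,-0.0125,-0.0045],[-2.8,1.45,-5.4]],
    [0.0854,[0.034,-0.0125,-0.0045],[-2.8,1.45,-5.4]],
    [0.0854,[0.034,-0.0125,-0.0045],[-2.8,1.45,-5.4]],
    [0.0854,[0.034,-0.0125,-0.0045],[-2.8,1.45,-5.4]],
    [0.0854,[0.034,-0.0125,-0.0045],[-2.8,1.45,-5.4]],
    [0.0854,[0.034,-0.0125,-0.0045],[-2.8,1.45,-5.4]],
    [0.0854,[0,0,0],[0,0,0]],
  ],
)

```text
time: 1.48
eef_pos: [0.3459, -0.279, 0.2586]
eef_rot: [0.211, 0.774, 0.577, 0.155]
force: [0.2, 0.2, -0.7]
finger_gap: 1.0
grasp_force: 0.0
```

Run:
```python
from h import *
B=np.load('B.npy');A=now();print(A.round(3),get_obs()['force']);rows(A,B,1)
im,d,m=grab('wrist','w1.png');print(-m['R'].T@m['t'],m['R'])
np.savez('w1.npz',im=im,d=d,**m)
```

```text
[[ 0.286  0.827  0.484  0.346]
 [ 0.958 -0.245 -0.147 -0.279]
 [-0.003  0.505 -0.863  0.259]
 [ 0.     0.     0.     1.   ]] [ 0.18869733  0.17477543 -0.70146125]
N 1 shift [-0.0004  0.0021 -0.0009] turn [ 0.36  0.25 -0.1 ] total [-0.0004  0.0021 -0.0009]
[ 0.29670018 -0.19711951  0.38146698] [[ 0.82714659 -0.24669227  0.50494697]
 [-0.40248604 -0.887114    0.22590648]
 [ 0.39221615 -0.39009188 -0.83306351]]
```

View pics/w1.png

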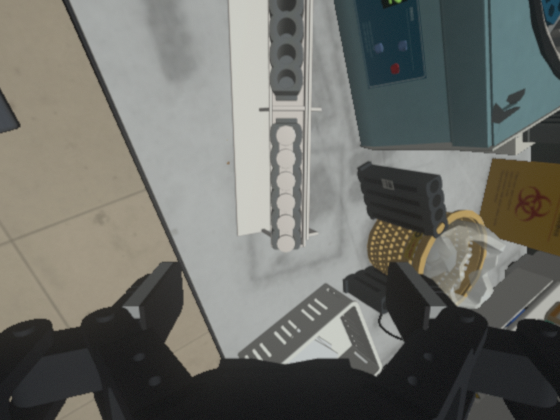

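The wrist view shows the six white caps from (286,133) to (286,243), square in the view. The uncapped cassette sits above them at (287,50).

Run:
```python
from h import *
z=np.load('w1.npz');im=z['im'].astype(int);d=z['d'];P=cloud(d,z)
xc,yc,zc=axes(-16.4,30);p0=np.array([.487,-.242,0]);M=np.stack([xc,yc,zc],1)
Q=(P-p0)@M;br=im.sum(2)
mk=np.zeros(br.shape,np.uint8);mk[115:256,262:308]=((br>400)&(Q[...,2]>.105)&(Q[...,2]<.14))[115:256,262:308]
n,l,s,c=cv2.connectedComponentsWithStats(mk);i=1+np.argmax(s[1:,4]);k=l==i
print(s[i],[np.percentile(Q[k][:,j],[1,50,99]).round(4) for j in range(3)])
r=cv2.minAreaRect((Q[k][:,:2]*1000).astype(np.float32));print(r)
dk=np.zeros_like(k);dk[115:256,255:315]=((br<330)&(Q[...,2]>.085)&(Q[...,2]<.125))[115:256,255:315]
print('body',[np.percentile(Q[dk][:,j],[1,5,50,95,99]).round(4) for j in range(3)])
B=T(toolR(-16.4,30),p0+M@np.array([.0235,-.0755,.108+.04]));A=now();rows(A,B,1)
```

```text
[ 276  125   22  127 2031] [array([0.0161, 0.0241, 0.0326]), array([-0.1345, -0.0712, -0.0181]), array([0.1094, 0.1191, 0.121 ])]
((25.25788116455078, -77.37916564941406), (20.127742767333984, 121.94454956054688), 0.637264609336853)
body [array([0.0104, 0.0112, 0.0276, 0.0379, 0.0389]), array([-0.134 , -0.1274, -0.0727, -0.0175, -0.0151]), array([0.0903, 0.1066, 0.1084, 0.1096, 0.1102])]
N 1 shift [0.0016 0.0008 0.1387] turn [ 0.36  0.31 -0.15] total [0.0012 0.0012 0.1387]
```

>>> servo_tool(
  motion=[
    [0.0854,[0.001,0.002,0.03],[0.36,0.3,-0.15]],
    [0.0854,[0,0,0.04],[0,0,0]],
    [0.0854,[0,0,0.04],[0,0,0]],
    [0.0854,[0,0,0.03],[0,0,0]],
    [0.0854,[0,0,0.02],[0,0,0]],
    [0.0854,[0,0,0.02],[0,0,0]],
    [0.0854,[0,0,0.015],[0,0,0]],
    [0.0854,[0,0,0.01],[0,0,0]],
    [0.0854,[0,0,0],[0,0,0]],
  ],
)

```text
time: 2.65
eef_pos: [0.4466, -0.3092, 0.082]
eef_rot: [0.206, 0.774, 0.579, 0.155]
force: [1.0, -0.7, 0.3]
finger_gap: 0.999
grasp_force: 0.0
```

Run:
```python
from h import *
xc,yc,zc=axes(-16.4,30);p0=np.array([.487,-.242,0]);M=np.stack([xc,yc,zc],1)
B=T(toolR(-16.4,30),p0+M@np.array([.0245,-.076,.072]));A=now();print(get_obs()['force'],(A[:3,3]-p0)@M);rows(A,B,1)
```

```text
[ 1.02959249 -0.65749712  0.3099405 ] [ 0.02383912 -0.07583974  0.0809406 ]
N 1 shift [-0.0002  0.0007  0.0089] turn [-0.13 -0.09 -0.06] total [-0.0002  0.0007  0.0089]
```

>>> servo_tool(
  motion=[
    [0.0854,[0,0.001,0.009],[0,0,0]],
    [0.0854,[0,0,0],[0,0,0]],
    [0.02,[0,0,0],[0,0,0]],
    [0.02,[0,0,0],[0,0,0]],
    [0.02,[0,0,0],[0,0,0]],
    [0.02,[0,0,0],[0,0,0]],
    [0.02,[0,0,0],[0,0,0]],
    [0.02,[0,0,0],[0,0,0]],
  ],
  squeeze=35,
)

```text
time: 3.65
eef_pos: [0.4519, -0.3106, 0.0761]
eef_rot: [0.207, 0.773, 0.579, 0.155]
force: [-5.4, 1.9, 5.3]
finger_gap: 0.346
grasp_force: 35.7
```

>>> servo_tool(
  motion=[
    [0.02,[0,0,-0.008],[0,0,0]],
    [0.02,[0,0,-0.012],[0,0,0]],
    [0.02,[0,0,-0.02],[0,0,0]],
    [0.02,[0,0,-0.03],[0,0,0]],
    [0.02,[0,0,-0.03],[0,0,0]],
    [0.02,[0,0,-0.03],[0,0,0]],
    [0.02,[0,0,-0.02],[0,0,0]],
    [0.02,[0,0,0],[0,0,0]],
  ],
)

```text
time: 4.65
eef_pos: [0.3798, -0.2903, 0.208]
eef_rot: [0.209, 0.773, 0.578, 0.155]
force: [0.2, 0.1, -1.2]
finger_gap: 0.347
grasp_force: 35.4
```

Run:
```python
from h import *
N0=np.array([.443,.2195,.012])
im,d,m=grab('top','t2.png');np.savez('t2.npz',im=im,d=d,**m)
c=cv2.resize(im[130:300,140:440],(800,453),interpolation=3);cv2.imwrite('pics/t2c.png',c[:,:,::-1])
B=T(toolR(-4.5),N0+[0,0,.031+.11]);A=now();print(get_obs()['force'],A.round(3));rows(A,B,10);rows(A,B,12)
```

```text
[ 0.29130024  0.76140589 -1.76557728] [[ 0.283  0.83   0.48   0.38 ]
 [ 0.959 -0.244 -0.142 -0.29 ]
 [-0.001  0.501 -0.866  0.206]
 [ 0.     0.     0.     1.   ]]
N 10 shift [ 0.0514 -0.0048  0.0037] turn [ 2.99  0.32 -1.16] total [ 0.5141 -0.0423  0.0394]
N 12 shift [ 0.0428 -0.004   0.0031] turn [ 2.5   0.26 -0.97] total [ 0.5141 -0.0423  0.0394]
```

View pics/t2c.png

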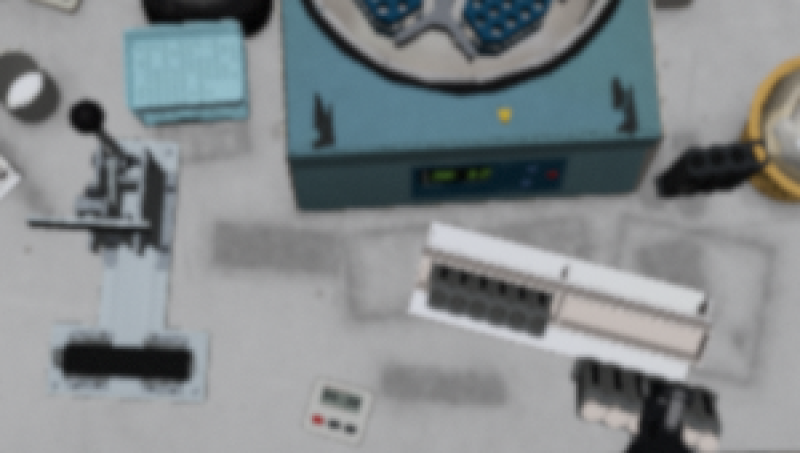

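The cassette is out and hanging at about (650,400) in the crop. The plain one has stayed put. Carrying the cassette to above the nest.

>>> servo_tool(
  motion=[
    [0.02,[0.043,-0.004,0.003],[2.5,0.26,-0.97]],
    [0.02,[0.043,-0.004,0.003],[2.5,0.26,-0.97]],
    [0.02,[0.043,-0.004,0.003],[2.5,0.26,-0.97]],
    [0.02,[0.043,-0.004,0.003],[2.5,0.26,-0.97]],
    [0.02,[0.043,-0.004,0.003],[2.5,0.26,-0.97]],
    [0.02,[0.043,-0.004,0.003],[2.5,0.26,-0.97]],
    [0.02,[0.043,-0.004,0.003],[2.5,0.26,-0.97]],
    [0.02,[0.043,-0.004,0.003],[2.5,0.26,-0.97]],
    [0.02,[0.043,-0.004,0.003],[2.5,0.26,-0.97]],
    [0.02,[0.043,-0.004,0.003],[2.5,0.26,-0.97]],
    [0.02,[0.043,-0.004,0.003],[2.5,0.26,-0.97]],
    [0.02,[0.043,-0.004,0.003],[2.5,0.26,-0.97]],
  ],
)

```text
time: 6.2
eef_pos: [0.4416, 0.2239, 0.1521]
eef_rot: [-0.002, 0.734, 0.679, -0.002]
force: [-0.1, -0.0, -1.5]
finger_gap: 0.344
grasp_force: 35.4
```

Run:
```python
from h import *
B=T(toolR(-4.5),[.443,.2195,.153]);A=now();print(A.round(3),get_obs()['force']);rows(A,B,1)
im,d,m=grab('wrist','w2.png');np.savez('w2.npz',im=im,d=d,**m)
```

```text
[[ 0.077  0.997 -0.006  0.442]
 [ 0.997 -0.077  0.001  0.224]
 [ 0.    -0.006 -1.     0.152]
 [ 0.     0.     0.     1.   ]] [-0.12133176 -0.00925836 -1.47682454]
N 1 shift [-0.0042  0.0017 -0.0009] turn [-0.32 -0.01  0.11] total [-0.0042  0.0018 -0.0009]
```

View pics/w2.png

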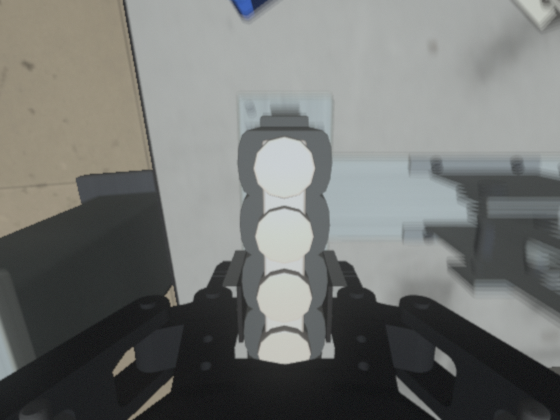

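The held cassette with its caps, (285,165) to (285,345), hides the nest. I'll step back along -y to see the nest past it.

>>> servo_tool(
  motion=[
    [0.02,[-0.05,0.0018,-0.01],[-0.32,0,0.1]],
    [0.02,[-0.05,0,-0.01],[0,0,0]],
    [0.02,[-0.05,0,-0.01],[0,0,0]],
    [0.02,[0,0,0],[0,0,0]],
    [0.02,[0,0,0],[0,0,0]],
  ],
)

```text
time: 6.88
eef_pos: [0.4318, 0.0728, 0.1827]
eef_rot: [0.0, 0.735, 0.678, 0.001]
force: [-0.6, 0.8, -1.0]
finger_gap: 0.347
grasp_force: 35.4
```

Run:
```python
from h import *
A=now();im,d,m=grab('wrist','w3.png');np.savez('w3.npz',im=im,d=d,A=A,**m);print(A.round(4),get_obs()['force'],-m['R'].T@m['t'])
P=cloud(d,m);W=P-A[:3,3]
# caps in tool-ish frame (world aligned by tool R)
Q=(P-A[:3,3])@A[:3,:3]
br=im.astype(int).sum(2)
for n,k in(('cap',(br>520)&(Q[...,2]<-.03)&(Q[...,2]>-.06)&(abs(Q[...,1])<.03)&(Q[...,0]>0)),('dark',(br<330)&(Q[...,2]<-.02)&(Q[...,2]>-.05)&(abs(Q[...,1])<.02)&(Q[...,0]>.025))):
    print(n,k.sum(),[np.percentile(Q[k][:,j],[1,50,99]).round(4) for j in range(3)])
ax,ay,az=axes(-4.5);S=(P-[.443,.2195,0])@np.stack([ax,ay,az],1)
# nest profile sections
for y in(.06,.05,.04,.02):
    k=(abs(S[...,1]-y)<.003)&(abs(S[...,0])<.035)
    o=np.argsort(S[k][:,0]);q=S[k][o][::max(1,k.sum()//28)];print(y,[(round(a*1000,1),round(c*1000)) for a,_,c in q])
k=(abs(S[...,0])<.008)&(S[...,1]>.03)&(S[...,1]<.1);o=np.argsort(S[k][:,1]);q=S[k][o][::max(1,k.sum()//40)];print([(round(b*1000,1),round(c*1000)) for _,b,c in q])
```

```text
[[ 0.08    0.9968  0.0018  0.4318]
 [ 0.9968 -0.08    0.0013  0.0728]
 [ 0.0014  0.0017 -1.      0.1827]
 [ 0.      0.      0.      1.    ]] [ 0.38216923 -0.13058583 -1.57215507] [0.43781161 0.13607922 0.32540124]
cap 8286 [array([0.0022, 0.0329, 0.0582]), array([-0.0069,  0.001 ,  0.0089]), array([-0.0479, -0.0465, -0.0428])]
dark 343 [array([0.0286, 0.0606, 0.0609]), array([-0.012 ,  0.0004,  0.0137]), array([-0.0442, -0.0352, -0.0201])]
0.06 []
0.05 []
0.04 []
0.02 []
[]
```

View pics/w3.png

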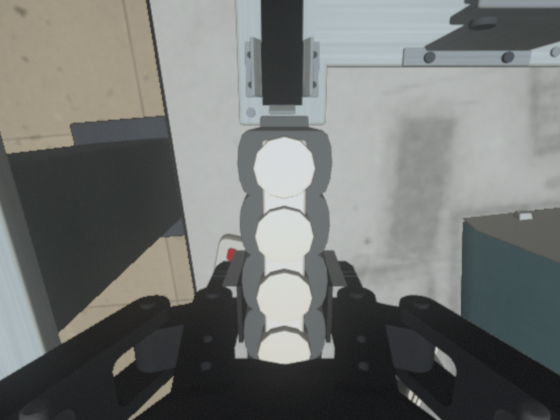

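The nest's -y end is visible now: the black floor spans columns 262 to 303 and ends at row 105, with fences at (253,68) and (313,68).

Run:
```python
from h import *
z=np.load('w3.npz');im=z['im'].astype(int);d=z['d'];A=z['A'];P=cloud(d,z);br=im.sum(2)
ax,ay,az=axes(-4.5);S=(P-[.443,.2195,0])@np.stack([ax,ay,az],1)
Kk=z['intrinsics'];C=-z['R'].T@z['t']
for v in(15,35,60,85):
    r=br[v,225:335];print(v,S[v,225:335:1,0][[15,58,95]].round(3),S[v,280].round(4),'dark cols',225+np.where(r<150)[0][[0,-1]])
    print([(225+i,round(S[v,225+i,0]*1e3),round(S[v,225+i,2]*1e3)) for i in range(8,104,3)])
print([(v,round(S[v,283,1]*1e3,1),round(S[v,283,2]*1e3),br[v,283]) for v in range(92,124,2)])
m=((br<150)&(S[...,2]<.016)&(S[...,2]>.006)&(abs(S[...,0])<.025)).astype(np.uint8);m[112:]=0
e=[]
for v in range(3,102):
    c=np.where(m[v])[0]
    if len(c)>20:
        for u in(c[0]-.5,c[-1]+.5):
            D=np.array([(u-Kk[0,2])/Kk[0,0],(v-Kk[1,2])/Kk[1,1],1])@z['R'];X=C+D*((.012-C[2])/D[2]);e.append(X[:2])
e=np.array(e).reshape(-1,2,2);mid=e.mean(1);w=np.linalg.norm(e[:,1]-e[:,0],axis=1)
p=np.polyfit(mid[:,1],mid[:,0],1);print('width',np.median(w),'mid line x at y=.2195',np.polyval(p,.2195),'yaw',-np.rad2deg(np.arctan(p[0])),len(e),mid[0],mid[-1])
for s in(0,1):
    p=np.polyfit(e[:,s,1],e[:,s,0],1);print(np.polyval(p,[.17,.2195]),-np.rad2deg(np.arctan(p[0])))
```

```text
15 [-0.035  0.001  0.032] [-0.0014  0.0014  0.0106] dark cols [262 299]
[(233, -42, 1), (236, -38, 9), (239, -36, 10), (242, -33, 10), (245, -30, 11), (248, -28, 10), (251, -26, 9), (254, -23, 10), (257, -21, 11), (260, -18, 10), (263, -16, 12), (266, -13, 13), (269, -11, 12), (272, -8, 12), (275, -6, 12), (278, -3, 13), (281, -1, 12), (284, 2, 12), (287, 4, 12), (290, 7, 12), (293, 9, 12), (296, 12, 12), (299, 14, 13), (302, 17, 14), (305, 19, 9), (308, 22, 10), (311, 24, 10), (314, 27, 12), (317, 29, 11), (320, 32, 10), (323, 34, 10), (326, 37, 10)]
35 [-0.035  0.001  0.032] [-0.0015 -0.014   0.0119] dark cols [263 298]
[(233, -43, -1), (236, -40, -1), (239, -36, 9), (242, -34, 10), (245, -31, 11), (248, -29, 9), (251, -26, 11), (254, -23, 11), (257, -21, 10), (260, -18, 11), (263, -16, 13), (266, -13, 11), (269, -11, 12), (272, -8, 12), (275, -6, 14), (278, -3, 12), (281, -1, 12), (284, 2, 11), (287, 4, 12), (290, 7, 12), (293, 9, 12), (296, 12, 13), (299, 14, 12), (302, 17, 13), (305, 20, 9), (308, 22, 10), (311, 25, 10), (314, 27, 11), (317, 30, 10), (320, 32, 10), (323, 35, 10), (326, 37, 10)]
60 [-0.036  0.001  0.033] [-0.0016 -0.0333  0.0114] dark cols [263 296]
[(233, -43, 0), (236, -41, -1), (239, -37, 9), (242, -34, 10), (245, -32, 12), (248, -29, 12), (251, -25, 30), (254, -22, 31), (257, -20, 26), (260, -18, 22), (263, -16, 13), (266, -14, 13), (269, -11, 12), (272, -8, 11), (275, -6, 13), (278, -3, 12), (281, -1, 13), (284, 2, 12), (287, 4, 12), (290, 7, 10), (293, 9, 12), (296, 12, 13), (299, 15, 12), (302, 17, 13), (305, 19, 24), (308, 21, 29), (311, 23, 31), (314, 27, 14), (317, 30, 12), (320, 33, 10), (323, 35, 9), (326, 38, 11)]Traceback (most recent call last):
  File "<stdin>", line 6, in <module>
IndexError: index 0 is out of bounds for axis 0 with size 0
```

Run:
```python
from h import *
z=np.load('w3.npz');im=z['im'].astype(int);d=z['d'];P=cloud(d,z);br=im.sum(2)
ax,ay,az=axes(-4.5);S=(P-[.443,.2195,0])@np.stack([ax,ay,az],1)
K=z['intrinsics'];C=-z['R'].T@z['t']
print([(v,round(S[v,283,1]*1e3,1),round(S[v,283,2]*1e3),br[v,283]) for v in range(90,124,2)])
print(60,br[60,255:310:2])
e=[]
for v in range(2,96):
    c=np.where(br[v,255:310]<220)[0]+255
    if len(c)>25:
        for u in(c[0]-.5,c[-1]+.5):
            D=np.array([(u-K[0,2])/K[0,0],(v-K[1,2])/K[1,1],1])@z['R'];X=C+D*((.012-C[2])/D[2]);e.append(X[:2])
e=np.array(e).reshape(-1,2,2);w=np.linalg.norm(e[:,1]-e[:,0],axis=1);mid=e.mean(1)
print('width',np.percentile(w,[10,50,90]),len(e))
for s in(e[:,0],e[:,1],mid):
    p=np.polyfit(s[:,1],s[:,0],1);print(np.polyval(p,[.17,.2195]),-np.rad2deg(np.arctan(p[0])))
```

```text
[(90, np.float64(-57.6), 12, np.int64(152)), (92, np.float64(-59.3), 12, np.int64(159)), (94, np.float64(-61.0), 12, np.int64(160)), (96, np.float64(-62.6), 12, np.int64(160)), (98, np.float64(-64.3), 12, np.int64(161)), (100, np.float64(-66.0), 12, np.int64(160)), (102, np.float64(-67.7), 13, np.int64(161)), (104, np.float64(-69.3), 11, np.int64(220)), (106, np.float64(-71.4), 23, np.int64(355)), (108, np.float64(-73.1), 25, np.int64(366)), (110, np.float64(-74.9), 29, np.int64(396)), (112, np.float64(-76.5), 31, np.int64(442)), (114, np.float64(-78.1), 31, np.int64(464)), (116, np.float64(-79.5), 9, np.int64(357)), (118, np.float64(-82.3), 154, np.int64(324)), (120, np.float64(-83.2), 155, np.int64(325)), (122, np.float64(-84.2), 156, np.int64(331))]
60 [357 344 353 224 148 147 152 149 149 144 153 151 144 145 146 146 149 146
 149 149 154 151 152 155 299 348 349 368]
width [0.03317677 0.03454431 0.03562064] 94
[0.42116768 0.42588087] -5.439083168557785
[0.45637275 0.45961728] -3.7501485112363184
[0.43879079 0.44276971] -4.595684729328146
```

Run:
```python
from h import *
A=now();B=T(toolR(-4.6),[.4418,.2195,.183]);rows(A,B,4)
```

```text
N 4 shift [ 0.0367 -0.0004 -0.0001] turn [ 0.02 -0.02  0.02] total [ 0.1467 -0.0017 -0.0002]
```

>>> servo_tool(
  motion=[
    [0.02,[0.037,-0.0004,0],[0,0,0]],
    [0.02,[0.037,-0.0004,0],[0,0,0]],
    [0.02,[0.037,-0.0004,0.01],[0,0,0]],
    [0.02,[0.036,-0.0004,0.02],[0,0,0]],
    [0.02,[0,0,0.03],[0,0,0]],
    [0.02,[0,0,0.03],[0,0,0]],
    [0.02,[0,0,0.005],[0,0,0]],
    [0.02,[0,0,0],[0,0,0]],
    [0.02,[0,0,0],[0,0,0]],
  ],
)

```text
time: 8.05
eef_pos: [0.4438, 0.2198, 0.0906]
eef_rot: [0.002, 0.735, 0.678, 0.003]
force: [-0.1, 0.4, -1.1]
finger_gap: 0.345
grasp_force: 35.4
```

Run:
```python
from h import *
A=now();B=T(toolR(-4.6),[.4418,.2195,.042]);print(A[:3,3],get_obs()['force']);rows(A,B,1)
```

```text
[0.44375604 0.21975534 0.09058359] [-0.10409827  0.4391089  -1.13085392]
N 1 shift [-0.0005 -0.0022  0.0486] turn [ 0.35 -0.12  0.05] total [-0.0005 -0.0021  0.0486]
```

>>> servo_tool(
  motion=[
    [0.02,[0,-0.0015,0],[0.25,0,0]],
    [0.02,[0,0,0.01],[0,0,0]],
    [0.02,[0,0,0.01],[0,0,0]],
    [0.02,[0,0,0],[0,0,0]],
    [0.02,[0,0,0],[0,0,0]],
  ],
)

```text
time: 8.68
eef_pos: [0.4411, 0.2193, 0.0688]
eef_rot: [-0.001, 0.735, 0.678, -0.0]
force: [0.6, 0.5, -1.9]
finger_gap: 0.344
grasp_force: 35.4
```

Run:
```python
from h import *
A=now();B=T(toolR(-4.6),[.4418,.2195,.042]);print(A[:3,3],get_obs()['force']);rows(A,B,1)
```

```text
[0.44110153 0.21925895 0.0687548 ] [ 0.613593    0.4652251  -1.90195706]
N 1 shift [0.0003 0.0007 0.0268] turn [-0.07 -0.04  0.03] total [0.0003 0.0007 0.0268]
```

>>> servo_tool(
  motion=[
    [0.02,[0,0.0005,0.006],[0,0,0]],
    [0.02,[0,0,0.006],[0,0,0]],
    [0.02,[0,0,0.006],[0,0,0]],
    [0.02,[0,0,0.004],[0,0,0]],
    [0.02,[0,0,0],[0,0,0]],
    [0.02,[0,0,0],[0,0,0]],
  ],
)

```text
time: 9.43
eef_pos: [0.4418, 0.2193, 0.0482]
eef_rot: [-0.001, 0.735, 0.678, -0.0]
force: [-3.7, -1.2, 8.0]
finger_gap: 0.341
grasp_force: 36.8
```

>>> servo_tool(
  motion=[
    [0.02,[0,-0.001,0],[0,0,0]],
    [0.02,[0,0,0.002],[0,0,0]],
    [0.02,[0,0,0.002],[0,0,0]],
    [0.02,[0,0,0],[0,0,0]],
  ],
)

```text
time: 9.93
eef_pos: [0.4419, 0.2193, 0.0482]
eef_rot: [-0.0, 0.735, 0.678, -0.001]
force: [-14.3, -8.1, 32.3]
finger_gap: 0.347
grasp_force: 39.8
```

Run:
```python
from h import *
o=get_obs();print(now()[:3,3],o['force'],o['ft_torque'])
A=now();im,d,m=grab('wrist','w4.png');P=cloud(d,m);br=im.astype(int).sum(2)
Q=(P-A[:3,3])@A[:3,:3]
k=(br>520)&(Q[...,2]<-.03)&(Q[...,2]>-.06)&(abs(Q[...,1])<.03)&(Q[...,0]>0)
print([np.percentile(Q[k][:,j],[1,50,99]).round(4) for j in range(3)],np.percentile(P[k][:,2],[5,50,95]))
```

```text
[0.44188012 0.21934357 0.04817924] [-14.27015873  -8.13016646  32.26197974] [-1.05567131  2.5745015  -0.00781499]
[array([0.0023, 0.0326, 0.0579]), array([-0.0066,  0.001 ,  0.0085]), array([-0.0481, -0.0467, -0.043 ])] [0.09195304 0.09480549 0.09581885]
```

>>> servo_tool(
  motion=[
    [0.02,[0,0,-0.004],[0,0,0]],
    [0.02,[0,0,-0.006],[0,0,0]],
    [0.02,[0,0,0],[0,0,0]],
    [0.02,[0,0,0],[0,0,0]],
  ],
)

```text
time: 10.48
eef_pos: [0.4403, 0.2193, 0.0524]
eef_rot: [-0.001, 0.735, 0.678, -0.0]
force: [-0.3, -0.2, -1.4]
finger_gap: 0.346
grasp_force: 35.6
```

Run:
```python
from h import *
A=now();o=get_obs();im,d,m=grab('wrist','w5.png');np.savez('w5.npz',im=im,d=d,A=A,**m);P=cloud(d,m)
print(A[:3,3],o['force'])
ax,ay,az=axes(-4.6);S=(P-[.4428,.219,0])@np.stack([ax,ay,az],1)
k=(S[...,2]>.025)&(S[...,2]<.036)&(abs(S[...,0])<.05)&(abs(S[...,1])<.1)
for nm,kk in(('-x',k&(S[...,0]<-.012)&(S[...,1]<.06)&(S[...,1]>0)),('+x',k&(S[...,0]>.012)&(S[...,1]<.06)&(S[...,1]>0)),('+y',k&(S[...,1]>.066))):
    q=S[kk];print(nm,len(q),[np.percentile(q[:,j],[2,50,98]).round(4) for j in range(3)] if len(q) else '')
k=(abs(S[...,0])<.008)&(S[...,1]>.05)&(S[...,1]<.095);o=np.argsort(S[k][:,1]);q=S[k][o][::max(1,k.sum()//45)];print([(round(b*1000,1),round(c*1000)) for _,b,c in q])
c=im[60:330,170:400];cv2.imwrite('pics/w5c.png',cv2.resize(c,(511,600),interpolation=3)[:,:,::-1])
```

```text
[0.44025432 0.21927428 0.05237401] [-0.26202374 -0.16369365 -1.39031097]
-x 390 [array([-0.0251, -0.0239, -0.0208]), array([0.019 , 0.0373, 0.0598]), array([0.0272, 0.0303, 0.0317])]
+x 875 [array([0.0199, 0.0227, 0.0252]), array([0.0183, 0.0386, 0.0594]), array([0.0257, 0.0299, 0.0317])]
+y 620 [array([-0.0104, -0.0002,  0.0104]), array([0.07  , 0.0729, 0.0756]), array([0.0254, 0.0296, 0.0317])]
[(np.float64(50.0), 100), (np.float64(50.7), 98), (np.float64(51.3), 99), (np.float64(51.9), 99), (np.float64(52.5), 99), (np.float64(53.0), 99), (np.float64(53.6), 100), (np.float64(54.2), 100), (np.float64(54.9), 98), (np.float64(55.4), 98), (np.float64(56.0), 99), (np.float64(56.6), 99), (np.float64(57.2), 99), (np.float64(57.8), 100), (np.float64(58.3), 99), (np.float64(58.8), 88), (np.float64(59.4), 87), (np.float64(60.0), 88), (np.float64(60.6), 88), (np.float64(60.8), 85), (np.float64(61.6), 24), (np.float64(63.0), 25), (np.float64(63.8), 195), (np.float64(63.8), 195), (np.float64(63.8), 195), (np.float64(63.8), 195), (np.float64(63.8), 195), (np.float64(63.8), 195), (np.float64(63.8), 195), (np.float64(64.0), 25), (np.float64(66.0), 13), (np.float64(67.9), 13), (np.float64(69.1), 23), (np.float64(70.8), 28), (np.float64(72.1), 29), (np.float64(73.6), 32), (np.float64(75.1), 30), (np.float64(78.3), 11), (np.float64(79.9), 9), (np.float64(81.8), 10), (np.float64(83.8), 9), (np.float64(86.8), 0), (np.float64(88.8), 0), (np.float64(90.7), 1), (np.float64(92.7), 1), (np.float64(94.6), 1)]
```

View pics/w5c.png

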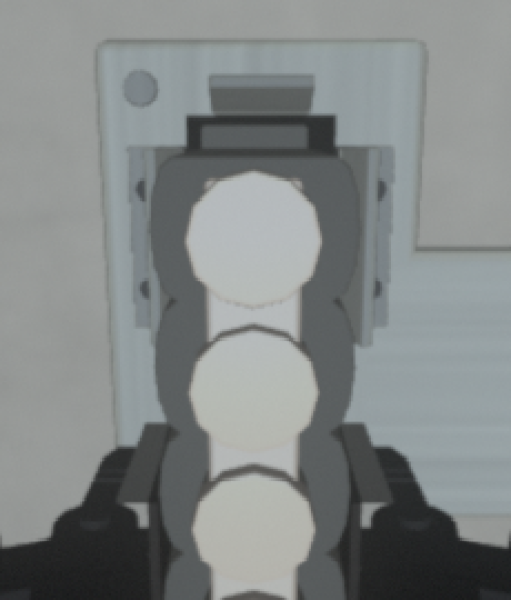

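The body top is 72 mm above the nest floor when pressed down, so the cassette was already on the floor. The caps stand 11 mm over the body. The fences at (145,240) and (370,240) are symmetric about it. I'll set it down again gently and release.

>>> servo_tool(
  motion=[
    [0.02,[0.0005,0.001,0.003],[0,0,0]],
    [0.02,[0,0,0.002],[0,0,0]],
    [0.02,[0,0,0],[0,0,0]],
  ],
)

```text
time: 10.9
eef_pos: [0.4418, 0.2198, 0.0483]
eef_rot: [-0.001, 0.735, 0.678, -0.0]
force: [-1.5, -0.7, 2.9]
finger_gap: 0.349
grasp_force: 35.9
```

>>> servo_tool(
  motion=[
    [0.0854,[0,0,0],[0,0,0]],
    [0.0854,[0,0,0],[0,0,0]],
    [0.0854,[0,0,0],[0,0,0]],
    [0.0854,[0,0,0],[0,0,0]],
    [0.0854,[0,0,-0.02],[0,0,0]],
    [0.0854,[0,0,-0.04],[0,0,0]],
    [0.0854,[0,0,-0.06],[0,0,0]],
    [0.0854,[0,0,-0.06],[0,0,0]],
    [0.0854,[0,0,-0.06],[0,0,0]],
    [0.0854,[0,0,-0.03],[0,0,0]],
    [0.0854,[0,0,0],[0,0,0]],
  ],
)

```text
time: 12.28
eef_pos: [0.4432, 0.2199, 0.3215]
eef_rot: [0.001, 0.735, 0.678, 0.003]
force: [0.0, -0.3, 0.0]
finger_gap: 1.0
grasp_force: 0.0
```

Run:
```python
from h import *
A=now();im,d,m=grab('wrist','w6.png');P=cloud(d,m);print(A.round(3))
ax,ay,az=axes(-4.6);N=np.array([.4428,.219,0]);M=np.stack([ax,ay,az],1);S=(P-N)@M;br=im.astype(int).sum(2)
k=(br>500)&(S[...,2]>.087)&(S[...,2]<.11)&(abs(S[...,0])<.02)&(abs(S[...,1])<.07)
print('caps',[np.percentile(S[k][:,j],[1,50,99]).round(4) for j in range(3)])
k=(br<330)&(S[...,2]>.07)&(S[...,2]<.095)&(abs(S[...,0])<.025)&(abs(S[...,1])<.07)
print('body',[np.percentile(S[k][:,j],[1,50,99]).round(4) for j in range(3)])
# knob from top camera
im,d,m=grab('top');P=cloud(d,m);S=(P-N)@M;br=im.astype(int).sum(2)
k=(S[...,2]>.25)&(S[...,2]<.3)&(abs(S[...,0]-.2)<.04)&(abs(S[...,1])<.04)
print('knob',k.sum(),[np.percentile(S[k][:,j],[2,50,98]).round(4) for j in range(3)],S[k].mean(0))
k=(S[...,2]>.2)&(S[...,2]<.25)&(abs(S[...,0]-.12)<.06)&(abs(S[...,1])<.12)
print('arm top',k.sum(),[np.percentile(S[k][:,j],[2,50,98]).round(4) for j in range(3)])
```

```text
[[ 0.08   0.997  0.005  0.443]
 [ 0.997 -0.08   0.003  0.22 ]
 [ 0.003  0.005 -1.     0.322]
 [ 0.     0.     0.     1.   ]]
caps [array([-0.008 , -0.0009,  0.0067]), array([-0.0577,  0.0054,  0.0576]), array([0.091 , 0.0947, 0.0968])]
body [array([-0.0143,  0.0081,  0.0147]), array([-0.0574,  0.0058,  0.0605]), array([0.0778, 0.0841, 0.086 ])]
knob 144 [array([0.1849, 0.1971, 0.2118]), array([-0.0144, -0.0029,  0.0122]), array([0.2686, 0.2795, 0.2868])] [ 0.19770752 -0.0021528   0.27868299]
arm top 360 [array([0.1066, 0.1133, 0.1456]), array([-0.0536, -0.0021,  0.0516]), array([0.2077, 0.2308, 0.2378])]
```

```bash
cat >> h.py <<'E'
def knobR(yaw=-4.6):
    x,y,z=axes(yaw);return np.stack([-x,y,-z],1)
N0=np.array([.4428,.219,0]);NM=np.stack(axes(-4.6),1)
def kp(th,dz=-.016,off=0.):  # tcp for handle angle
    a=th-.0333;return N0+NM@np.array([.196-.15*np.sin(a)+off,-.001,.118+.15*np.cos(a)+dz])
E
python3 - <<'E'
from h import *
A=now();B=T(knobR(),kp(0)+[0,0,.085]);print(B.round(3),get_obs()['joint_pos']);rows(A,B,10)
E
```

```text
[[-0.997  0.08  -0.     0.643]
 [ 0.08   0.997 -0.     0.202]
 [-0.     0.    -1.     0.337]
 [ 0.     0.     0.     1.   ]] [ 3.09449151e-01 -3.03695120e-01  1.79764739e+00  1.15632382e-03
  1.64942277e+00  3.89306826e-01]
N 10 shift [-0.0147  0.017  -0.002 ] turn [-0.01 -0.01 -9.  ] total [-0.1599  0.1577 -0.0204]
```

>>> servo_tool(
  motion=[
    [0.0854,[-0.0147,0.017,-0.002],[0,0,-9]],
    [0.0854,[-0.0147,0.017,-0.002],[0,0,-9]],
    [0.0854,[-0.0147,0.017,-0.002],[0,0,-9]],
    [0.0854,[-0.0147,0.017,-0.002],[0,0,-9]],
    [0.0854,[-0.0147,0.017,-0.002],[0,0,-9]],
    [0.0854,[-0.0147,0.017,-0.002],[0,0,-9]],
    [0.0854,[-0.0147,0.017,-0.002],[0,0,-9]],
    [0.0854,[-0.0147,0.017,-0.002],[0,0,-9]],
    [0.0854,[-0.0147,0.017,-0.002],[0,0,-9]],
    [0.0854,[-0.0147,0.017,-0.002],[0,0,-9]],
    [0.0854,[0,0,0],[0,0,0]],
    [0.0854,[0,0,0],[0,0,0]],
  ],
)

```text
time: 13.88
eef_pos: [0.6429, 0.2018, 0.3357]
eef_rot: [-0.002, 0.041, 0.999, -0.0]
force: [-0.4, -0.4, 0.8]
finger_gap: 1.001
grasp_force: 0.0
```

Run:
```python
from h import *
A=now();B=T(knobR(),kp(0));print(A.round(3),get_obs()['force']);rows(A,B,1)
im,d,m=grab('wrist','w7.png');P=cloud(d,m);S=(P-N0)@NM
k=(S[...,2]>.255)&(S[...,2]<.29)&(abs(S[...,0]-.2)<.03)&(abs(S[...,1])<.03)
print('knob',k.sum(),[np.percentile(S[k][:,j],[2,50,98]).round(4) for j in range(3)])
```

```text
[[-0.997  0.082 -0.004  0.643]
 [ 0.082  0.997  0.     0.202]
 [ 0.004 -0.    -1.     0.336]
 [ 0.     0.     0.     1.   ]] [-0.3726178  -0.38467272  0.81029748]
N 1 shift [-0.0005  0.0001  0.0838] turn [-0.01 -0.24 -0.08] total [-0.0004  0.0001  0.0838]
knob 1892 [array([0.1864, 0.1978, 0.2131]), array([-0.0141, -0.0003,  0.0135]), array([0.269 , 0.2797, 0.2842])]
```

>>> servo_tool(
  motion=[
    [0.0854,[0,0.001,0.03],[0,0,0]],
    [0.0854,[0,0,0.03],[0,0,0]],
    [0.0854,[0,0,0.024],[0,0,0]],
    [0.0854,[0,0,0],[0,0,0]],
    [0.01,[0,0,0],[0,0,0]],
    [0.01,[0,0,0],[0,0,0]],
    [0.01,[0,0,0],[0,0,0]],
    [0.01,[0,0,0],[0,0,0]],
    [0.01,[0,0,0],[0,0,0]],
    [0.01,[0,0,0],[0,0,0]],
  ],
  squeeze=25,
)

```text
time: 15.18
eef_pos: [0.6443, 0.204, 0.2555]
eef_rot: [0.001, 0.04, 0.999, 0.001]
force: [-0.1, 2.1, 6.4]
finger_gap: 0.353
grasp_force: 24.9
```

Run:
```python
from h import *
A=now();print(A[:3,3],kp(0),get_obs()['force'])
ths=np.arange(0,1.36,.09)
R=knobR();pr=kp(0)
for t in list(ths[1:])+[1.37]:
    p=kp(t);print(round(t,2),((p-pr)@R).round(4),p.round(3));pr=p
```

```text
[0.64432864 0.20400632 0.25553481] [0.64306645 0.20188371 0.25191684] [-0.13455298  2.07533695  6.42998457]
0.09 [ 0.0135 -0.      0.0002] [0.63  0.203 0.252]
0.18 [ 0.0134 -0.      0.0014] [0.616 0.204 0.25 ]
0.27 [0.0132 0.     0.0026] [0.603 0.205 0.248]
0.36 [ 0.013  -0.      0.0038] [0.59  0.206 0.244]
0.45 [0.0126 0.     0.0049] [0.578 0.207 0.239]
0.54 [0.0121 0.     0.006 ] [0.566 0.208 0.233]
0.63 [ 0.0115 -0.      0.0071] [0.554 0.209 0.226]
0.72 [0.0108 0.     0.0081] [0.543 0.21  0.218]
0.81 [ 0.01  -0.     0.009] [0.533 0.211 0.209]
0.9 [0.0092 0.     0.0099] [0.524 0.211 0.199]
0.99 [ 0.0083 -0.      0.0107] [0.516 0.212 0.188]
1.08 [0.0073 0.     0.0114] [0.509 0.213 0.177]
1.17 [0.0062 0.     0.012 ] [0.502 0.213 0.165]
1.26 [ 0.0051 -0.      0.0125] [0.497 0.214 0.153]
1.35 [ 0.004  -0.      0.0129] [0.493 0.214 0.14 ]
1.37 [0.0007 0.     0.0029] [0.493 0.214 0.137]
```

>>> servo_tool(
  motion=[
    [0.01,[0.0068,0,0],[0,0,0]],
    [0.01,[0.0067,0,0.0002],[0,0,0]],
    [0.01,[0.0067,0,0.0007],[0,0,0]],
    [0.01,[0.0067,0,0.0007],[0,0,0]],
    [0.01,[0.0066,0,0.0013],[0,0,0]],
    [0.01,[0.0066,0,0.0013],[0,0,0]],
    [0.01,[0.0065,0,0.0019],[0,0,0]],
    [0.01,[0.0065,0,0.0019],[0,0,0]],
    [0.01,[0.0063,0,0.0025],[0,0,0]],
    [0.01,[0.0063,0,0.0025],[0,0,0]],
    [0.01,[0,0,0],[0,0,0]],
  ],
)

```text
time: 16.55
eef_pos: [0.5772, 0.2092, 0.2415]
eef_rot: [-0.001, 0.039, 0.999, 0.001]
force: [-3.1, 4.0, 5.4]
finger_gap: 0.357
grasp_force: 25.7
```

>>> servo_tool(
  motion=[
    [0.01,[0.0061,-0.001,0.003],[0,0,0]],
    [0.01,[0.006,0,0.003],[0,0,0]],
    [0.01,[0.0058,0,0.0035],[0,0,0]],
    [0.01,[0.0057,0,0.0036],[0,0,0]],
    [0.01,[0.0054,0,0.004],[0,0,0]],
    [0.01,[0.0054,0,0.0041],[0,0,0]],
    [0.01,[0.005,0,0.0045],[0,0,0]],
    [0.01,[0.005,0,0.0045],[0,0,0]],
    [0.01,[0.0046,0,0.0049],[0,0,0]],
    [0.01,[0.0046,0,0.005],[0,0,0]],
    [0.01,[0,0,0],[0,0,0]],
  ],
)

```text
time: 17.92
eef_pos: [0.5231, 0.2134, 0.1996]
eef_rot: [-0.002, 0.039, 0.999, 0.002]
force: [-1.9, 7.8, 0.7]
finger_gap: 0.353
grasp_force: 26.2
```

Run:
```python
from h import *
o=get_obs();A=now();p=NM.T@(A[:3,3]-N0);print(p,o['force'],np.arctan2(.196-p[0],p[2]+.0125-.118)+.0333,np.hypot(.196-p[0],p[2]+.0125-.118))
im,d,m=grab('scene');cv2.imwrite('pics/s3.png',cv2.resize(im[170:340,120:300],(635,600),interpolation=3)[:,:,::-1])
```

```text
[0.08050116 0.00087449 0.1996307 ] [-1.91269091  7.84643342  0.71029392] 0.9202801551045042 0.14899856316871632
```

View pics/s3.png

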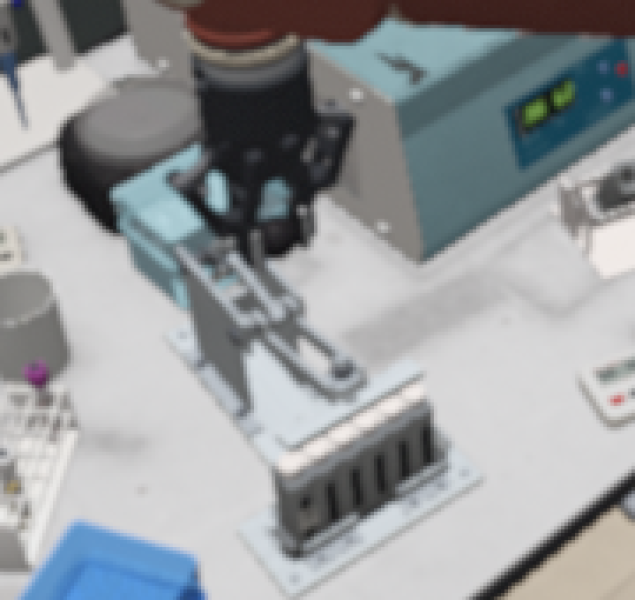

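The press handle is at about 0.92 rad. The clamp bar at (350,400) is coming down square on the strip. Continuing to lock, easing sideways.

>>> servo_tool(
  motion=[
    [0.01,[0.0041,0.0015,0.0053],[0,0,0]],
    [0.01,[0.0041,0.001,0.0053],[0,0,0]],
    [0.01,[0.0037,0,0.0057],[0,0,0]],
    [0.01,[0.0036,0,0.0057],[0,0,0]],
    [0.01,[0.0031,0,0.006],[0,0,0]],
    [0.01,[0.003,0,0.006],[0,0,0]],
    [0.01,[0,0,0],[0,0,0]],
  ],
)

```text
time: 18.85
eef_pos: [0.5031, 0.2152, 0.166]
eef_rot: [-0.001, 0.04, 0.999, -0.0]
force: [-0.8, -4.7, 1.3]
finger_gap: 0.353
grasp_force: 26.6
```

```bash
cat > st.py <<'E'
from h import *
o=get_obs();A=now();p=NM.T@(A[:3,3]-N0);print(p.round(4),o['force'].round(1),'th',np.arctan2(.196-p[0],p[2]+.0125-.118)+.0333,np.hypot(.196-p[0],p[2]+.0125-.118))
E
python3 st.py
```

```text
[0.0604 0.001  0.166 ] [-0.8 -4.7  1.3] th 1.1842525016723324 0.14845570688484394
```

>>> servo_tool(
  motion=[
    [0.01,[0.0026,-0.001,0.0062],[0,0,0]],
    [0.01,[0.0025,0,0.0063],[0,0,0]],
    [0.01,[0.002,0,0.0064],[0,0,0]],
    [0.01,[0.002,0,0.0065],[0,0,0]],
    [0.01,[0,0,0.002],[0,0,0]],
    [0.01,[0,0,0],[0,0,0]],
  ],
)

```text
time: 19.6
eef_pos: [0.4931, 0.2159, 0.138]
eef_rot: [-0.002, 0.04, 0.999, 0.0]
force: [-2.9, -0.9, -2.1]
finger_gap: 0.349
grasp_force: 26.6
```

```bash
python3 st.py
```

```text
[0.0503 0.001  0.138 ] [-2.9 -0.9 -2.1] th 1.3845862422316917 0.1492441463407111
```

>>> servo_tool(
  motion=[
    [0.01,[0,0,0.002],[0,0,0]],
    [0.01,[0,0,0.0015],[0,0,0]],
    [0.01,[0,0,0],[0,0,0]],
  ],
)

```text
time: 19.98
eef_pos: [0.4934, 0.2159, 0.1376]
eef_rot: [-0.002, 0.04, 0.999, 0.0]
force: [-9.3, -3.7, 9.4]
finger_gap: 0.356
grasp_force: 27.4
```

Run:
```python
exec(open('st.py').read())
for cam in('top','scene'):
    im,d,m=grab(cam);P=cloud(d,m);S=(P-N0)@NM;br=im.astype(int).sum(2)
    k=(br>450)&(S[...,2]>.08)&(S[...,2]<.105)&(abs(S[...,0])<.012)&(abs(S[...,1])<.065);print(cam,k.sum(),np.percentile(S[k],[5,50,95],axis=0).round(4))
cv2.imwrite('pics/s4.png',cv2.resize(im[170:340,120:300],(635,600),interpolation=3)[:,:,::-1])
```

```text
[0.0507 0.001  0.1376] [-9.3 -3.7  9.4] th 1.386482344334311 0.1488215572131383
top 150 [[-0.0073 -0.055   0.0901]
 [-0.0002 -0.0261  0.0983]
 [ 0.0069  0.0556  0.1019]]
scene 279 [[-0.0113 -0.0497  0.0884]
 [-0.0046  0.0136  0.0975]
 [ 0.0065  0.0578  0.1004]]
```

View pics/s4.png

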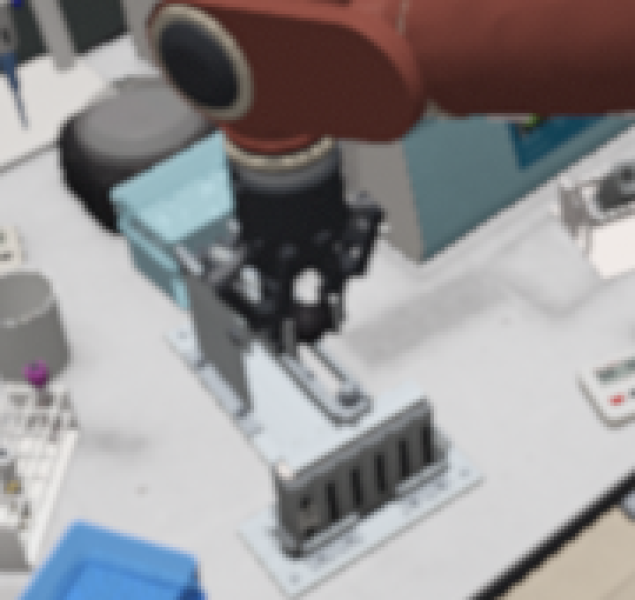

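The caps are level with the top and the clamp is down at (350,405). The handle resisted with no further motion, so it is at the end stop. Swinging back.

>>> servo_tool(
  motion=[
    [0.01,[0,0,-0.003],[0,0,0]],
    [0.01,[-0.002,0,-0.0064],[0,0,0]],
    [0.01,[-0.002,0,-0.0064],[0,0,0]],
    [0.01,[-0.0026,0,-0.0062],[0,0,0]],
    [0.01,[-0.0026,0,-0.0062],[0,0,0]],
    [0.01,[-0.0031,0,-0.006],[0,0,0]],
    [0.01,[-0.0031,0,-0.006],[0,0,0]],
    [0.01,[-0.0037,0,-0.0057],[0,0,0]],
    [0.01,[-0.0037,0,-0.0057],[0,0,0]],
    [0.01,[-0.0042,0,-0.0053],[0,0,0]],
    [0.01,[-0.0042,0,-0.0053],[0,0,0]],
    [0.01,[0,0,0],[0,0,0]],
  ],
)

```text
time: 21.58
eef_pos: [0.5266, 0.2133, 0.1993]
eef_rot: [0.001, 0.04, 0.999, 0.001]
force: [1.8, 0.7, -2.8]
finger_gap: 0.356
grasp_force: 26.0
```

```bash
python3 st.py
```

```text
[0.084  0.001  0.1993] [ 1.8  0.7 -2.8] th 0.9071500978507591 0.14608452296563984
```

>>> servo_tool(
  motion=[
    [0.01,[-0.0046,0,-0.005],[0,0,0]],
    [0.01,[-0.0046,0,-0.005],[0,0,0]],
    [0.01,[-0.005,0,-0.0045],[0,0,0]],
    [0.01,[-0.005,0,-0.0045],[0,0,0]],
    [0.01,[-0.0054,0,-0.004],[0,0,0]],
    [0.01,[-0.0054,0,-0.004],[0,0,0]],
    [0.01,[-0.0058,0,-0.0035],[0,0,0]],
    [0.01,[-0.0058,0,-0.0035],[0,0,0]],
    [0.01,[-0.006,0,-0.003],[0,0,0]],
    [0.01,[-0.006,0,-0.003],[0,0,0]],
    [0.01,[0,0,0],[0,0,0]],
  ],
)

```text
time: 22.95
eef_pos: [0.5801, 0.209, 0.2388]
eef_rot: [0.001, 0.04, 0.999, 0.001]
force: [0.9, 4.0, -3.0]
finger_gap: 0.356
grasp_force: 25.5
```

```bash
python3 st.py
```

```text
[0.1377 0.001  0.2388] [ 0.9  4.  -3. ] th 0.4459360956737891 0.1454749203157578
```

>>> servo_tool(
  motion=[
    [0.01,[-0.0063,0.0005,-0.0026],[0,0,0]],
    [0.01,[-0.0063,0,-0.0026],[0,0,0]],
    [0.01,[-0.0065,0,-0.002],[0,0,0]],
    [0.01,[-0.0065,0,-0.002],[0,0,0]],
    [0.01,[-0.0066,0,-0.0014],[0,0,0]],
    [0.01,[-0.0066,0,-0.0013],[0,0,0]],
    [0.01,[-0.0067,0,-0.0007],[0,0,0]],
    [0.01,[-0.0067,0,-0.0007],[0,0,0]],
    [0.01,[-0.0067,0,0],[0,0,0]],
    [0.01,[-0.0065,0,0],[0,0,0]],
    [0.01,[0,0,0],[0,0,0]],
  ],
)

```text
time: 24.32
eef_pos: [0.6457, 0.204, 0.2527]
eef_rot: [0.001, 0.04, 0.999, 0.001]
force: [0.6, 0.0, -1.2]
finger_gap: 0.113
grasp_force: 0.0
```

```bash
python3 st.py
```

```text
[0.2034 0.0013 0.2527] [ 0.6  0.  -1.2] th -0.0171263034654495 0.1473998048948066
```

The knob slipped out of the fingers near the end (gap 0.113). Looking.

>>> servo_tool(
  motion=[
    [0.012,[0,0,-0.03],[0,0,0]],
    [0.012,[0,0,-0.05],[0,0,0]],
    [0.012,[0,0,-0.02],[0,0,0]],
    [0.012,[0,0,0],[0,0,0]],
  ],
)

```text
time: 24.82
eef_pos: [0.6448, 0.2043, 0.3536]
eef_rot: [0.002, 0.04, 0.999, 0.001]
force: [-0.6, 1.1, -0.6]
finger_gap: 0.141
grasp_force: 0.0
```

Run:
```python
exec(open('st.py').read())
for cam in('wrist','scene','top'):
    im,d,m=grab(cam,'k_'+cam+'.png');P=cloud(d,m);S=(P-N0)@NM;br=im.astype(int).sum(2)
    k=(br<200)&(S[...,2]>.235)&(S[...,2]<.295)&(S[...,0]>.08)&(S[...,0]<.26)&(abs(S[...,1])<.025)
    print(cam,k.sum(),np.percentile(S[k],[2,50,98],axis=0).round(4).tolist() if k.sum() else '')
```

```text
[0.2026 0.0015 0.3536] [-0.6  1.1 -0.6] th 0.006810747098538329 0.24822864737283004
wrist 1560 [[0.1618, -0.0138, 0.2696], [0.1736, -0.0006, 0.2791], [0.1874, 0.0131, 0.283]]
scene 108 [[0.1592, -0.0059, 0.2454], [0.1654, 0.0053, 0.2734], [0.1758, 0.0155, 0.283]]
top 42 [[0.1633, -0.0153, 0.2644], [0.1738, -0.0107, 0.2765], [0.1842, -0.0058, 0.2823]]
```

The wrist view puts the knob at nest x 0.175, so the handle is about 0.18 rad short of open. Regripping deeper on the ball.

>>> servo_tool(
  motion=[
    [0.0854,[0.028,-0.001,0],[0,0,0]],
    [0.0854,[0,0,0],[0,0,0]],
    [0.0854,[0,0,0],[0,0,0]],
    [0.0854,[0,0,0.04],[0,0,0]],
    [0.0854,[0,0,0.04],[0,0,0]],
    [0.0854,[0,0,0.027],[0,0,0]],
    [0.0854,[0,0,0],[0,0,0]],
    [0.01,[0,0,0],[0,0,0]],
    [0.01,[0,0,0],[0,0,0]],
    [0.01,[0,0,0],[0,0,0]],
    [0.01,[0,0,0],[0,0,0]],
    [0.01,[0,0,0],[0,0,0]],
  ],
  squeeze=35,
)

```text
time: 26.48
eef_pos: [0.6168, 0.2062, 0.2463]
eef_rot: [0.001, 0.04, 0.999, 0.001]
force: [0.7, 3.5, 6.4]
finger_gap: 0.35
grasp_force: 34.5
```

```bash
python3 st.py
```

```text
[0.1745 0.0012 0.2463] [0.7 3.5 6.4] th 0.18519160565424558 0.1423958424494489
```

>>> servo_tool(
  motion=[
    [0.01,[-0.0067,0,-0.001],[0,0,0]],
    [0.01,[-0.0067,0,-0.0006],[0,0,0]],
    [0.01,[-0.0067,0,-0.0003],[0,0,0]],
    [0.01,[-0.006,0,0],[0,0,0]],
    [0.01,[-0.002,0,0],[0,0,0]],
    [0.01,[0,0,0],[0,0,0]],
  ],
)

```text
time: 27.22
eef_pos: [0.6425, 0.2042, 0.2471]
eef_rot: [-0.002, 0.04, 0.999, 0.001]
force: [-7.3, 3.1, 6.8]
finger_gap: 0.359
grasp_force: 34.8
```

```bash
python3 st.py
```

```text
[0.2002 0.0012 0.2471] [-7.3  3.1  6.8] th 0.0034170311545961667 0.1416558581337381
```

>>> servo_tool(
  motion=[
    [0.01,[-0.0015,0,0],[0,0,0]],
    [0.01,[0,0,0],[0,0,0]],
    [0.01,[0.002,0,0],[0,0,0]],
    [0.0854,[0,0,0],[0,0,0]],
    [0.0854,[0,0,0],[0,0,0]],
    [0.0854,[0,0,0],[0,0,0]],
    [0.0854,[0,0,0],[0,0,0]],
    [0.0854,[0,0,-0.03],[0,0,0]],
    [0.0854,[0,0,-0.05],[0,0,0]],
    [0.0854,[0,0,-0.02],[0,0,0]],
    [0.0854,[0,0,0],[0,0,0]],
  ],
)

```text
time: 28.6
eef_pos: [0.6443, 0.2032, 0.3482]
eef_rot: [0.001, 0.04, 0.999, 0.001]
force: [0.6, -0.4, -0.0]
finger_gap: 0.999
grasp_force: 0.0
```

Run:
```python
exec(open('st.py').read())
im,d,m=grab('wrist');P=cloud(d,m);S=(P-N0)@NM;br=im.astype(int).sum(2)
k=(br<200)&(S[...,2]>.235)&(S[...,2]<.295)&(S[...,0]>.08)&(S[...,0]<.26)&(abs(S[...,1])<.025)
print(k.sum(),np.percentile(S[k],[2,50,98],axis=0).round(4).tolist())
```

```text
[0.2021 0.0004 0.3482] [ 0.6 -0.4 -0. ] th 0.007969066855790723 0.24275694660424138
1563 [[0.1863, -0.0137, 0.2695], [0.1972, -0.0005, 0.2801], [0.2109, 0.0127, 0.2843]]
```

>>> servo_tool(
  motion=[
    [0.0854,[0,0,-0.05],[0,0,0]],
    [0.0854,[0.03,-0.04,-0.02],[0,0,0]],
    [0.0854,[0.03,-0.05,0],[0,0,0]],
    [0.0854,[0.03,-0.05,0],[0,0,0]],
    [0.0854,[0.03,-0.04,0],[0,0,0]],
    [0.0854,[0,0,0],[0,0,0]],
  ],
)

```text
time: 29.4
eef_pos: [0.508, 0.0315, 0.4137]
eef_rot: [-0.002, 0.042, 0.999, 0.0]
force: [1.0, -0.1, -0.1]
finger_gap: 0.998
grasp_force: 0.0
```

Run:
```python
exec(open('st.py').read())
im,d,m=grab('top');P=cloud(d,m);S=(P-N0)@NM;br=im.astype(int).sum(2)
k=(br>420)&(S[...,2]>.08)&(S[...,2]<.11)&(abs(S[...,0])<.014)&(abs(S[...,1])<.065);print('caps',k.sum(),np.percentile(S[k],[2,50,98],axis=0).round(4).tolist())
k=(br<300)&(S[...,2]>.07)&(S[...,2]<.11)&(abs(S[...,0])<.02)&(abs(S[...,1])<.07);print('body',k.sum(),np.percentile(S[k],[2,50,98],axis=0).round(4).tolist())
k=(S[...,2]>.2)&(S[...,2]<.25)&(abs(S[...,0]-.12)<.06)&(abs(S[...,1])<.07);print('arm',k.sum(),np.percentile(S[k],[2,50,98],axis=0).round(4).tolist())
z=np.load('s0.npz');a=z['b'][215:250,298:350].astype(int);print('plain diff',abs(a-im[215:250,298:350]).mean())
cv2.imwrite('pics/fin.png',cv2.resize(im[140:290,140:420],(800,429),interpolation=3)[:,:,::-1])
```

```text
[ 0.08   -0.1817  0.4137] [ 1.  -0.1 -0.1] th 0.3933709146393933 0.3292822152842635
caps 78 [[-0.0093, 0.0325, 0.0827], [-0.0003, 0.0479, 0.0886], [0.0098, 0.0603, 0.0932]]
body 12 [[-0.0159, 0.0328, 0.0721], [-0.0134, 0.0432, 0.0852], [-0.011, 0.0495, 0.0885]]
arm 138 [[0.1065, 0.0029, 0.2162], [0.1116, 0.018, 0.2319], [0.1378, 0.0533, 0.2374]]
plain diff 15.584615384615384
```

View pics/fin.png

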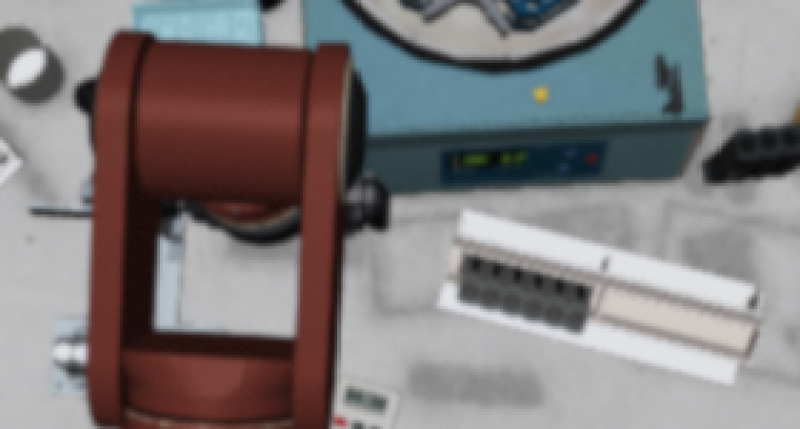

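The plain cassette is unchanged at (525,290) and the stand's right place is empty. The press arm at (50,210) is upright. One last numerical check with the wrist camera, which has a free view.

Run:
```python
exec(open('st.py').read())
im,d,m=grab('wrist');P=cloud(d,m);S=(P-N0)@NM;br=im.astype(int).sum(2)
k=(br>450)&(S[...,2]>.08)&(S[...,2]<.11)&(abs(S[...,0])<.014)&(abs(S[...,1])<.065);print('caps',k.sum(),np.percentile(S[k],[2,50,98],axis=0).round(4).tolist() if k.sum() else '')
k=(br<330)&(S[...,2]>.07)&(S[...,2]<.11)&(abs(S[...,0])<.02)&(abs(S[...,1])<.07);print('body',k.sum(),np.percentile(S[k],[2,50,98],axis=0).round(4).tolist() if k.sum() else '')
```

```text
[ 0.0808 -0.1807  0.4137] [ 0.3  1.3 -0.3] th 0.391053873256747 0.3290712254705621
caps 1058 [[-0.0085, -0.0561, 0.0845], [0.0003, 0.0006, 0.0901], [0.008, 0.0572, 0.0922]]
body 832 [[-0.0138, -0.0607, 0.071], [0.0091, -0.0078, 0.0841], [0.0156, 0.0546, 0.0861]]
```

The caps went down 4.6 mm, from 94.7 to 90.1 mm. The strip is now 6 mm above the body, its own thickness, so it is home, and the cassette is centred in the nest.

```bash
python3 -c "
from workcell import *
print(sign_off())"
```

```text
the job is handed in; nothing more can be done
None
```

The capped cassette stands fully down in the nest with its caps pressed home, the clamp is fully open again and released, the other cassette is still in the stand, and the job was handed in at about 29.5 s; the knob slipped from the grip once on the way back and I regripped it to finish opening.

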